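# Weigh two look-alike screw tins and pack the full one

### The job

One of the two green-lidded screw tins was filled short. Set them flat on opposite pans of the balance, one tin to a pan, and let it settle; then take the tin whose side drops, which is the full one, and lay it flat in the big pocket of the blue kit tray, lid up, leaving the lighter tin on its pan to be topped up. Set the tins down rather than dropping them, keep them upright, leave the roller in its pocket of the tray, and do not disturb the other things on the bench.

Things in the scene. Friction and masses are not known exactly. Their poses are not given: they have to be found in the camera images.
- tin_a: A small rectangular steel screw tin with a green lid that is fixed shut and a paper label, 60 (x) x 88 (y) x 26 (z) mm; origin at the centre of its underside, z up, y along its length. With its contents it weighs 0.15 to 0.31 kg; the two tins look exactly alike and either may be the full one, at least 70 g heavier than the other. Starts flat on the bench.
- tin_b: A small rectangular steel screw tin with a green lid that is fixed shut and a paper label, 60 (x) x 88 (y) x 26 (z) mm; origin at the centre of its underside, z up, y along its length. With its contents it weighs 0.15 to 0.31 kg; the two tins look exactly alike and either may be the full one, at least 70 g heavier than the other. Starts flat on the bench.
- balance: Equal-arm two-pan counter balance, grey base 112 (x) x 272 (y) mm fixed to the bench; origin at the centre of its underside, y along the beam from the right to the left pan, z up. The pan centres lie 100 mm to either side (y = +100 left, -100 right); nothing of the balance stands higher than the pans, and each pan is 76 mm from the other, edge to edge. The pans stay level whatever the beam does, so it does not matter where on a pan a tin stands.
- pan_left_top (a point): Centre of the top face of the balance's left (+y) pan, a flat round steel plate 124 mm across and 4 mm thick, without a rim, that stays level as it rises and falls. 85 mm above the bench with the balance empty, about 10 mm lower when this side has dropped onto its stop and 10 mm higher when the other has. x, y, z axes are those of the balance.
- pan_right_top (a point): Centre of the top face of the balance's right (-y) pan, a flat round steel plate 124 mm across and 4 mm thick, without a rim, that stays level as it rises and falls. 85 mm above the bench with the balance empty, about 10 mm lower when this side has dropped onto its stop and 10 mm higher when the other has. x, y, z axes are those of the balance.
- balance_beam (a joint): Tilt of the balance's beam, rad: 0 level (where a weak spring, 0.3 N m/rad, holds it when empty), positive when the left (+y) pan is down, negative when the right one is; stops at +0.10 and -0.10. A difference of 40 g or more takes it right to the stop within about a second; it is damped and swings slowly.
- kit_tray: Blue plastic kit tray, 157 (x) x 153 (y) x 22 (z) mm, fixed to the bench, 3 mm floor and walls; origin at the centre of its underside, z up. A divider 15 mm high along y (at x = +48) parts a big pocket, 122 (x) x 147 (y) mm inside, from a narrow one, 26 x 147 mm, on the +x side, in which the roller lies.
- tin_pocket (a point): Centre of the floor of the tray's big pocket (3 mm above the bench), where the full tin belongs; axes those of the tray. A tin lies well with its 88 mm length along the tray's y, which leaves 31 mm beside each of its long sides for a finger.
- roller: Black rubber platen roller with steel shaft ends, 140 mm long, 18 mm thick, lying along y in the narrow pocket of the tray; origin at the underside of its middle. It stays there.
- screwdriver: Yellow and black screwdriver, 162 mm long, 27 mm thick, lying left of the balance; a bystander. Origin under its middle.
- black_tape: Roll of black tape, 58 mm across, 19 mm high, lying flat behind the left pan of the balance; a bystander. Origin under its centre.
- label_roll: White label roll, 66 mm across, 51 mm high, standing in front of the label printer at the left; a bystander. Origin under its centre.
- blue_pick: Thin light-blue hook pick, 169 mm long, 9 mm thick, lying behind the balance; a bystander. Origin under its middle.

How it is judged:
By the outcome, as a careful person would: the job done as asked, in the order asked, and still so for the second after the job is handed in, with the robot touching nothing.
It also fails if it takes over 72 s, if anything falls off the work surface, if the arm or the gripper's body presses on something with over 40 N, if the wrist force passes 120 N, or if a joint passes its speed limit or range.

### The arm

A 6-joint arm with a two-finger parallel gripper is mounted at the origin on a cart in front of the work surface, level with it; the furniture and walls round the work are solid. World frame = base frame: x ahead of the robot, y to its left, z up, the work surface at z = 0. Lengths are in m, angles in rad, forces in N, time in s.
With the tool pointing down it reaches from about 0.375 to 0.9 m from the base axis. Payload 3.1 kg.
Tool frame: the origin (TCP) lies between the finger pads; the fingertips stand 22 mm ahead of it and the grasp point (between the pads) lies 3 mm ahead of it; z points along the fingers, y is the line along which they close (so a half turn about z gives the same grasp; the last joint's range is limited). The gripper opens to 87 mm and grips with 3 to 60 N. Pads are 19 mm wide; open, the fingers measure 117 mm over their backs; the gripper's body (75 mm by 190 mm) begins 51 mm behind the grasp point.
Start: joints at [0.982, 0.527, 1.433, -0, 1.181, -0.178], TCP at [0.25, 0.573, 0.245] pointing down, gripper open.
Joint ranges: [-3.08, 3.08], [-0.75, 2.2], [0.22, 2.44], [-1.43, 4.57], [0, 2.65], [-2.85, 2.85]. Speed limits (rad/s): [2.79, 2.79, 3.14, 3.14, 3.14, 3.14].

### API

Orientations are given as a unit quaternion [x, y, z, w].
In Python, from rig import robot gives the robot as it stands.
- The arm moves only by the tool move_arm, never from a script. Its argument "series" is text: rows parted by semicolons, each of 6 numbers parted by spaces: the shift along the tool's x, y, z in mm, then the turn, a rotation vector about the tool's x, y, z in degrees. In form: dx dy dz ax ay az; .... A call has 1 to 8 rows; each row is the pose to reach, as a shift and turn from the pose commanded when the call began, along the tool's axes at that moment; what a row does not reach only later rows make up. A row lasts 1/12 s, in which the tool goes at most 41.7 mm and 7.16 degrees, less where a joint would pass 70% of its speed; a pose out of reach is approached as far as the arm can. A call with a gripper value outside its range is refused whole. "jaw" is the opening, from 0 (shut) to 1 (fully open), set as the call begins (left out, the last holds). The fingers move at their own pace and stop on an object; "newtons" is the grip in N (left out, the last holds). Time passes only in rows, so rows that repeat a pose let the fingers close. It gives the time, the measured TCP pose, the force, the opening and the grip force at its end, in the units of the state.
- robot.get_obs(): the state, without advancing time (a new reading comes with each control period).
- robot.camera(name): name is "scene" or "top" or "wrist"; returns a dict with "img" (384x512x3 uint8, red, green, blue), "mtx" (3x3 intrinsics, pixels), "distortion" ([k1, k2, p1, p2, k3] as OpenCV has them; the pictures are not rectified), "world_to_cam" (4x4, takes a point from world to camera coordinates). Camera axes: x right, y down, z forward; pixel columns grow to the right and rows downward; lengths in m; the calibration is good to about 2 mm. A picture is of the moment at which its call begins. There is no depth.
- robot.hand_in(): hands the job in; it is judged then, once.
Trained networks look in a picture, given as the dict that the camera call returned (one of the last four; its "shot" number tells which), for a name from the list of things; names that differ only in an ending like _2 or _b are one class to them, and where a whole thing is asked for, a point or a joint stands for the part that bears it (a point fixed in the world has none). Each returns a list of dicts, best first, with "p" (0 to 1); they miss things now and then, are a little off and sometimes report something else, mostly with a low value. They report only what shows in the picture. A call takes as long as a camera call.
- robot.search_frame(picture, thing): "xyz" ([x, y, z] in m, in world coordinates, good to about 4 mm: the middle of the surface that is visible of it).
- robot.tip_of(picture, thing): "xyz" ([x, y, z] in m, in world coordinates, good to about 4 mm: a listed point, or the origin of a listed thing).
The state is a dict: "time": time; "q": joint angles; "joint_velocities": joint speeds; "joint_torque": joint torques, N m; "position": TCP position; "tool_rot": TCP orientation; "ft_force": force on the tool from outside, world axes, zero at the start; "moment": the same for the moment, N m; "grip_width": finger opening in m; "grip_force": force on a finger pad.
Only numpy, scipy, OpenCV 4.12 (cv2) and the standard library are available. Lean on these libraries where they do the work, as an engineer would, in place of code of your own. Each camera call takes 0.05 s, during which the arm holds its last target. There are 200 camera calls.

## Working session

There is one attempt and no reset: what is moved stays moved. The work goes in short steps, Python scripts to look and compute and a tool call to move; the robot and the scene stay as the last step left them, time stands still between calls to the robot, and variables do not carry over. Pictures are saved under pics/ and viewed, at most 10 in all, crops included, and the job is handed in when it is done.

Besides the shell and the picture viewer there is one more tool, called after "Emit:" as name(argument=value, ...) on one line, values as JSON. move_arm: Moves the arm, as the interface text tells. Its arguments: {"type":"object","properties":{"series":{"type":"string"},"jaw":{"type":"number"},"newtons":{"type":"number"}},"required":["series"]}

```bash
mkdir -p pics; cat > h.py <<'E'
from rig import robot
import numpy as np, cv2
from scipy.spatial.transform import Rotation as R
def snap(n,f):
    p=robot.camera(n); cv2.imwrite('pics/'+f,p['img'][:,:,::-1]); return p
def px(p,X):
    T=np.array(p['world_to_cam']); rv=cv2.Rodrigues(T[:3,:3])[0]
    return cv2.projectPoints(np.float64(X).reshape(-1,3),rv,T[:3,3],np.array(p['mtx']),np.array(p['distortion']))[0][:,0]
def ray(p,uv,z):
    T=np.array(p['world_to_cam']); u=cv2.undistortPoints(np.float64(uv).reshape(-1,1,2),np.array(p['mtx']),np.array(p['distortion']))[:,0]
    d=np.c_[u,np.ones(len(u))]@T[:3,:3]; c=-T[:3,:3].T@T[:3,3]
    return c+d*((z-c[2])/d[:,2])[:,None]
def st():
    o=robot.get_obs(); r=R.from_quat(o['tool_rot']); return o,np.array(o['position']),r
E
python3 - <<'E'
from h import *
np.set_printoptions(precision=4,suppress=True)
for n in ['top','scene']:
    p=snap(n,n+'0.png')
    for t in ['tin_a','balance','pan_left_top','pan_right_top','kit_tray','tin_pocket','roller','screwdriver','black_tape','label_roll','blue_pick']:
        print(n,t,[(np.round(d['xyz'],3).tolist(),round(d['p'],2)) for d in robot.tip_of(p,t)[:3]])
    print('sf',[(np.round(d['xyz'],3).tolist(),round(d['p'],2)) for d in robot.search_frame(p,'tin_a')[:3]])
o,P,r=st(); print(o['time'],P,r.as_matrix())
E
```

```text
top tin_a [([0.458, -0.075, -0.005], 0.82), ([0.445, 0.221, 0.004], 0.57), ([0.619, -0.035, 0.083], 0.19)]
top balance [([0.627, 0.061, 0.002], 0.7)]
top pan_left_top [([0.634, 0.167, 0.088], 0.87)]
top pan_right_top [([0.616, -0.034, 0.082], 0.78)]
top kit_tray [([0.436, 0.07, 0.002], 0.61)]
top tin_pocket [([0.417, 0.072, 0.002], 0.83)]
top roller [([0.501, 0.079, 0.003], 0.62)]
top screwdriver [([0.632, 0.26, -0.001], 0.75)]
top black_tape [([0.784, 0.204, -0.0], 0.64)]
top label_roll [([0.375, 0.431, -0.0], 0.79)]
top blue_pick [([0.749, 0.042, -0.0], 0.42)]
sf [([0.446, 0.221, 0.028], 0.83), ([0.46, -0.071, 0.023], 0.64)]
scene tin_a [([0.448, 0.219, -0.0], 0.8), ([0.457, -0.068, -0.0], 0.75)]
scene balance [([0.624, 0.065, -0.004], 0.61)]
scene pan_left_top [([0.629, 0.17, 0.085], 0.74)]
scene pan_right_top [([0.615, -0.035, 0.084], 0.71)]
scene kit_tray [([0.44, 0.073, -0.005], 0.64)]
scene tin_pocket [([0.424, 0.077, 0.006], 0.83), ([0.458, -0.072, -0.002], 0.49)]
scene roller [([0.502, 0.076, 0.004], 0.81), ([0.635, 0.261, 0.004], 0.44)]
scene screwdriver [([0.634, 0.259, 0.003], 0.57), ([0.499, 0.077, 0.005], 0.42)]
scene black_tape [([0.781, 0.207, 0.002], 0.5)]
scene label_roll [([0.374, 0.433, -0.004], 0.6), ([0.631, 0.167, 0.086], 0.26)]
scene blue_pick [([0.749, 0.038, 0.008], 0.63)]
sf [([0.445, -0.072, 0.024], 0.78), ([0.437, 0.21, 0.029], 0.6), ([0.745, 0.072, 0.01], 0.51)]
1.3 [0.2495 0.573  0.2446] [[-0.9168  0.3993  0.    ]
 [ 0.3993  0.9168  0.    ]
 [ 0.      0.     -1.    ]]
```

View pics/top0.png

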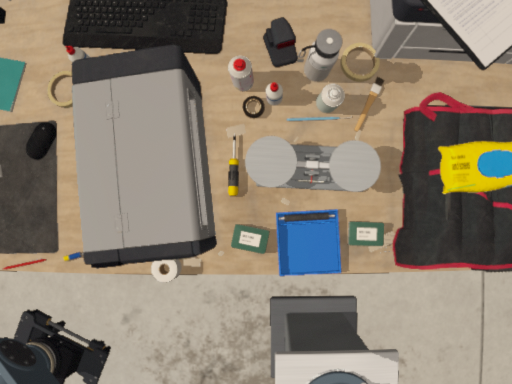

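View pics/scene0.png

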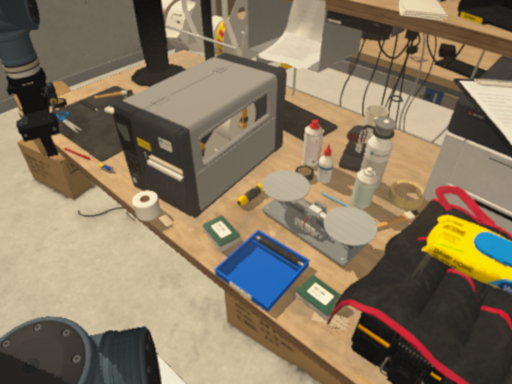

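Top view: tins at about (250,239) and (366,234), tray at (309,243), pans at (271,163) and (355,165). A tall printer stands at the left, between the arm's start and the work. Next I measure the poses from colour masks.

```bash
python3 - <<'E'
from h import *
np.set_printoptions(precision=4,suppress=True)
for n in ['top','scene']:
    p=robot.camera(n); hsv=cv2.cvtColor(p['img'],cv2.COLOR_RGB2HSV)
    for nm,lo,hi,z in [('green',(65,80,20),(95,255,120),.026),('blue',(102,120,60),(125,255,255),.022),]:
        m=cv2.inRange(hsv,lo,hi); m=cv2.morphologyEx(m,cv2.MORPH_CLOSE,np.ones((5,5)))
        for c in cv2.findContours(m,0,2)[0]:
            if cv2.contourArea(c)<250: continue
            X=ray(p,cv2.convexHull(c)[:,0],z)[:,:2]
            if not(.3<X[:,0].mean()<.6): continue
            b=cv2.minAreaRect(np.float32(X*1000)); print(n,nm,b,cv2.boundingRect(c))
p=robot.camera('top')
g=cv2.cvtColor(p['img'],cv2.COLOR_RGB2GRAY)
# printer corner estimates
print(ray(p,[[205,245],[185,75],[215,245]],0.25), ray(p,[[215,245],[90,265]],0.0))
E
```

```text
top blue ((435.21368408203125, 74.62753295898438), (156.1244659423828, 153.7584686279297), 2.2743022441864014) (276, 210, 65, 66)
scene blue ((431.0826721191406, 69.88656616210938), (163.28501892089844, 157.282958984375), 2.695805311203003) (215, 231, 94, 80)
[[0.444  0.2973 0.25  ]
 [0.7934 0.3392 0.25  ]
 [0.4439 0.2771 0.25  ]] [[0.4292 0.3103 0.    ]
 [0.3758 0.6445 0.    ]]
```

```bash
python3 - <<'E'
from h import *
for n in ['top','scene']:
    p=robot.camera(n); hsv=cv2.cvtColor(p['img'],cv2.COLOR_RGB2HSV)
    for X in ([.446,.221,.026],[.458,-.072,.026]):
        u=px(p,X)[0]; x,y=map(int,u); w=40
        s=hsv[y-w:y+w,x-w:x+w]; print(n,u,hsv[y-5:y+6:5,x-14:x+15:4].tolist() if n=='top' else '')
        m=cv2.inRange(s,(60,50,10),(100,255,130)); m=cv2.morphologyEx(m,cv2.MORPH_OPEN,np.ones((2,2)))
        c=max(cv2.findContours(m,0,2)[0],key=cv2.contourArea)
        Y=ray(p,cv2.convexHull(c)[:,0]+[x-w,y-w],.026)[:,:2]; print(cv2.minAreaRect(np.float32(Y*1000)))
E
```

```text
top [249.29886336 238.64271943] [[[69, 76, 110], [68, 66, 112], [17, 32, 225], [18, 32, 221], [20, 33, 210], [45, 36, 126], [68, 69, 104], [71, 86, 98]], [[69, 74, 110], [42, 37, 139], [18, 33, 224], [17, 32, 224], [17, 37, 194], [18, 32, 226], [19, 31, 219], [69, 80, 102]], [[68, 75, 109], [54, 40, 127], [23, 30, 201], [18, 33, 225], [18, 33, 227], [17, 31, 227], [35, 30, 159], [70, 76, 101]]]
((444.0698547363281, 217.54885864257812), (84.08052062988281, 55.80447769165039), 77.75286865234375)
top [366.94900277 232.31814178] [[[69, 75, 112], [61, 50, 118], [28, 31, 157], [36, 35, 145], [36, 33, 145], [47, 38, 134], [58, 42, 116], [69, 81, 98]], [[67, 66, 112], [44, 35, 138], [17, 36, 182], [18, 34, 209], [17, 37, 172], [17, 31, 227], [23, 31, 187], [69, 77, 99]], [[70, 78, 108], [41, 34, 151], [17, 33, 218], [18, 34, 217], [18, 33, 224], [18, 32, 226], [25, 32, 176], [70, 77, 100]]]
((453.7933044433594, -72.2264404296875), (85.62958526611328, 54.678646087646484), 88.94593048095703)
scene [219.96323215 228.8345209 ] 
((418.43505859375, 180.452392578125), (4.046912670135498, 14.657933235168457), 76.05838012695312)
scene [320.62318124 293.0547653 ] 
((452.71917724609375, -74.82916259765625), (82.46051025390625, 55.214759826660156), 87.18360137939453)
```

Emit:
move_arm(series="-22 -34 0 0 0 7;-44 -68 0 0 0 14;-66 -102 0 0 0 21;-88 -136 0 0 0 28;-111 -172 0 0 0 35;-134 -207 0 0 0 42;-134 -207 0 0 0 49;-134 -207 0 0 0 56", jaw=1)

```text
time: 2.22
position: [0.29, 0.3273, 0.2448]
tool_rot: [0.644, 0.765, -0.0, 0.0]
ft_force: [-0.1, -0.2, 0.4]
grip_width: 0.0869
grip_force: 0.0
```

```bash
cat >> h.py <<'E'
def go(x,y,z,yaw=None):
    """shift/turn in tool axes to TCP at x,y,z with tool y at angle yaw (deg, mod 180)"""
    o,P,r=st(); d=r.inv().apply((np.array([x,y,z])-P)*1000)
    ty=r.apply([0,1,0]); t0=np.degrees(np.arctan2(ty[1],ty[0]))
    a=0
    if yaw is not None: a=-((yaw-t0+90)%180-90)
    tz=r.apply([0,0,1])
    print('t',round(o['time'],2),'P',P.round(4),'yaw',t0.round(1),'tilt',np.degrees(np.arccos(-tz[2])).round(2),'q6',round(o['q'][5],2),'F',np.round(o['ft_force'],1),'w',round(o['grip_width'],4),'gf',round(o['grip_force'],1))
    print('shift',d.round(1),'turn z',round(a,1))
E
python3 -c "
from h import *
go(.445,.218,.18,-12.2)"
```

```text
t 2.22 P [0.29   0.3273 0.2448] yaw 9.9 tilt 0.03 q6 0.42 F [-0.1 -0.2  0.4] w 0.0869 gf 0.0
shift [-134.2  134.    64.8] turn z 22.1
```

Emit:
move_arm(series="-25 25 5 0 0 6;-50 50 10 0 0 12;-75 75 20 0 0 18;-100 100 35 0 0 22;-125 125 50 0 0 22;-134 134 65 0 0 22;-134 134 65 0 0 22;-134 134 65 0 0 22")

```text
time: 2.88
position: [0.4456, 0.2217, 0.1789]
tool_rot: [0.775, 0.632, -0.001, -0.001]
ft_force: [-1.4, -0.0, -0.2]
grip_width: 0.0873
grip_force: 0.0
```

```bash
cat >> h.py <<'E'
def tin(p,f=None,zt=.026):
    """rectangle of the nearest green lid in a wrist picture, lid at height zt"""
    hsv=cv2.cvtColor(p['img'],cv2.COLOR_RGB2HSV)
    m=cv2.inRange(hsv,(60,50,10),(100,255,150)); m=cv2.morphologyEx(m,cv2.MORPH_OPEN,np.ones((3,3)))
    for c in cv2.findContours(m,0,2)[0]:
        if cv2.contourArea(c)>800:
            h=cv2.convexHull(c)[:,0]
            b=cv2.minAreaRect(np.float32(ray(p,h,zt)[:,:2]*1000)); print(np.round(b[0],1),np.round(b[1],1),round(b[2],1),cv2.boundingRect(c))
E
python3 - <<'E'
from h import *
p=snap('wrist','w1.png'); tin(p)
print([(np.round(d['xyz'],3),round(d['p'],2)) for d in robot.tip_of(p,'tin_a')])
go(.445,.218,.024,-12.2)
E
```

```text
[447.3 220.5] [86.  57.9] 78.1 (231, 143, 55, 77)
[(array([ 0.448,  0.215, -0.002]), 0.94)]
t 2.98 P [0.445  0.2227 0.18  ] yaw -11.5 tilt 0.03 q6 0.44 F [-0.7  0.2 -0.4] w 0.087 gf 0.0
shift [ -4.7   1.  156. ] turn z 0.7
```

View pics/w1.png

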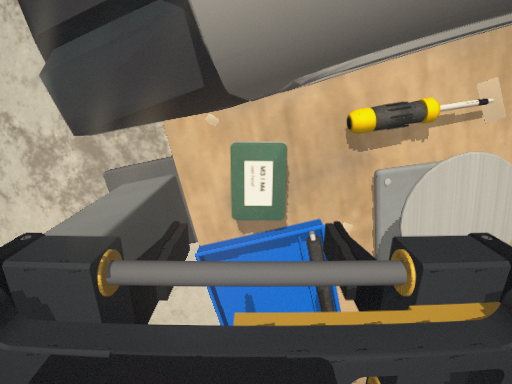

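Wrist view: the tin's lid is centred at (259,181), and the measurement agrees. Next I descend onto it.

Emit:
move_arm(series="-2 2 35 0 0 0.4;-2 2 70 0 0 0.4;-2 2 100 0 0 0.4;-2 2 125 0 0 0.4;-2 2 142 0 0 0.4;-2 2 152 0 0 0.4;-2 2 155.5 0 0 0.4;-2 2 155.5 0 0 0.4")

```text
time: 3.65
position: [0.4471, 0.2206, 0.0243]
tool_rot: [0.776, 0.63, 0.0, -0.0]
ft_force: [-0.9, -0.8, -1.1]
grip_width: 0.0871
grip_force: 0.0
```

Emit:
move_arm(series="0 0 0 0 0 0;0 0 0 0 0 0;0 0 0 0 0 0;0 0 0 0 0 0;0 0 0 0 0 0;0 0 0 0 0 0;0 0 0 0 0 0;0 0 0 0 0 0", jaw=0.5, newtons=25)

```text
time: 4.32
position: [0.4477, 0.2199, 0.0246]
tool_rot: [0.777, 0.63, 0.0, 0.0]
ft_force: [-0.4, 0.7, 5.8]
grip_width: 0.0592
grip_force: 25.0
```

```bash
python3 -c "
from h import *
go(.631,.168,.16,-4)"
```

```text
t 4.32 P [0.4477 0.2199 0.0246] yaw -11.9 tilt 0.04 q6 0.44 F [-0.4  0.7  5.8] w 0.0592 gf 25.0
shift [ -12.8  190.2 -135.3] turn z -7.9
```

Emit:
move_arm(series="0 0 -10 0 0 0;0 0 -35 0 0 0;0 0 -70 0 0 0;0 15 -105 0 0 -2;-3 45 -130 0 0 -4;-6 80 -135 0 0 -6;-9 115 -135 0 0 -8;-11 145 -135 0 0 -8")

```text
time: 4.98
position: [0.5891, 0.1784, 0.1606]
tool_rot: [0.731, 0.683, 0.001, 0.001]
ft_force: [0.6, 0.4, -3.4]
grip_width: 0.0592
grip_force: 25.0
```

Emit:
move_arm(series="0 22 0 0 0 0;0 38 0 0 0 0;-1 45 0 0 0 0;-1 45 0 0 0 0;-1 45 0 0 0 0;-1 45 0 0 0 0")

```text
time: 5.48
position: [0.6297, 0.1753, 0.1585]
tool_rot: [0.731, 0.683, -0.001, -0.001]
ft_force: [0.2, 0.7, -2.9]
grip_width: 0.0591
grip_force: 25.0
```

```bash
python3 - <<'E'
from h import *
p=robot.camera('wrist'); q=robot.camera('top')
print([(np.round(d['xyz'],3),round(d['p'],2)) for d in robot.tip_of(q,'pan_left_top')[:1]+robot.tip_of(q,'pan_right_top')[:1]+robot.tip_of(p,'pan_left_top')[:1]])
go(.631,.168,.110,-4)
E
```

```text
[(array([ 0.499,  0.079, -0.   ]), 0.56), (array([ 0.62 , -0.034,  0.083]), 0.56)]
t 5.73 P [0.6311 0.1754 0.1592] yaw -3.9 tilt 0.03 q6 0.17 F [-0.1 -0.1 -3. ] w 0.0595 gf 25.0
shift [-7.4  0.5 49.2] turn z 0.1
```

Emit:
move_arm(series="-7 0 15 0 0 0;-7 0 28 0 0 0;-7 0 38 0 0 0;-7 0 44 0 0 0;-7 0 48 0 0 0;-7 0 51 0 0 0;-7 0 54 0 0 0;-7 0 55 0 0 0")

```text
time: 6.4
position: [0.6315, 0.1682, 0.1039]
tool_rot: [0.731, 0.682, 0.0, 0.0]
ft_force: [-0.1, -1.2, -3.1]
grip_width: 0.0592
grip_force: 25.0
```

Emit:
move_arm(series="0 0 0 0 0 0;0 0 0 0 0 0;0 0 0 0 0 0;0 0 0 0 0 0")

```text
time: 6.73
position: [0.6316, 0.1681, 0.1044]
tool_rot: [0.731, 0.682, 0.0, 0.0]
ft_force: [0.1, 0.1, -2.0]
grip_width: 0.0593
grip_force: 25.0
```

```bash
python3 -c "
from h import *
p=snap('scene','s2.png')
go(.631,.168,.18,-4)"
```

```text
t 6.78 P [0.6316 0.1681 0.1044] yaw -3.9 tilt 0.04 q6 0.16 F [ 1.3  0.5 -2.5] w 0.0596 gf 25.0
shift [ -0.1  -0.5 -75.6] turn z 0.1
```

View pics/s2.png

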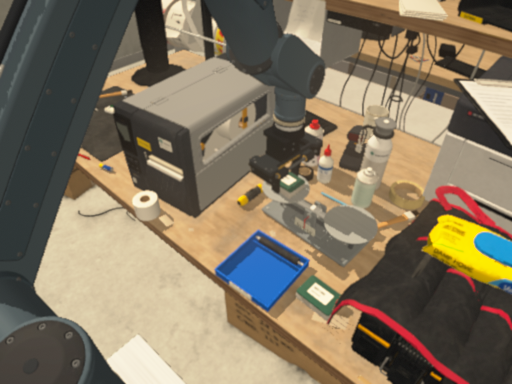

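The tin at (292,184) is over the left pan and still in the gripper. Next I lower it to just above the pan's stop and release it.

Emit:
move_arm(series="0 0 1 0 0 0;0 0 2 0 0 0;0 0 3 0 0 0;0 0 4 0 0 0;0 0 4 0 0 0;0 0 4 0 0 0;0 0 4 0 0 0;0 0 4 0 0 0")

```text
time: 7.45
position: [0.6312, 0.1681, 0.1]
tool_rot: [0.731, 0.682, -0.0, -0.0]
ft_force: [1.0, 0.1, -4.0]
grip_width: 0.0594
grip_force: 25.0
```

Emit:
move_arm(series="0 0 0 0 0 0;0 0 0 0 0 0;0 0 0 0 0 0;0 0 0 0 0 0;0 0 0 0 0 0", jaw=0.9)

```text
time: 7.87
position: [0.6316, 0.1681, 0.1004]
tool_rot: [0.731, 0.682, 0.0, 0.0]
ft_force: [-0.1, 0.7, -0.2]
grip_width: 0.0773
grip_force: 0.0
```

Emit:
move_arm(series="0 0 -10 0 0 0;0 0 -30 0 0 0;0 0 -60 0 0 0;0 0 -90 0 0 0;0 0 -100 0 0 0;0 0 -100 0 0 0")

```text
time: 8.37
position: [0.6337, 0.1684, 0.2045]
tool_rot: [0.731, 0.682, 0.003, 0.003]
ft_force: [0.3, 0.8, 0.2]
grip_width: 0.0788
grip_force: 0.0
```

```bash
python3 -c "
from h import *
p=robot.camera('wrist'); tin(p,zt=.101)
go(.4545,-.0725,.18,-2)"
```

```text
[631.1 168.4] [86.2 58. ] 85.9 (219, 150, 66, 90)
t 8.42 P [0.6322 0.1682 0.202 ] yaw -3.9 tilt 0.22 q6 0.16 F [ 0.4 -0.4 -0.9] w 0.0782 gf 0.0
shift [-252.3 -160.8   21.2] turn z -1.9
```

Emit:
move_arm(series="-20 -13 0 0 0 0;-55 -35 2 0 0 -2;-90 -58 6 0 0 -2;-125 -80 10 0 0 -2;-160 -102 15 0 0 -2;-195 -124 20 0 0 -2;-228 -145 23 0 0 -2;-252 -161 23 0 0 -2", jaw=1)

```text
time: 9.08
position: [0.4494, -0.0732, 0.1749]
tool_rot: [0.719, 0.695, -0.002, -0.003]
ft_force: [0.3, 0.4, 0.1]
grip_width: 0.0867
grip_force: 0.0
```

Emit:
move_arm(series="0 0 0 0 0 0;0 0 0 0 0 0;0 0 0 0 0 0;0 0 0 0 0 0")

```text
time: 9.42
position: [0.4539, -0.0715, 0.1766]
tool_rot: [0.719, 0.695, 0.0, -0.0]
ft_force: [0.4, 0.0, 0.1]
grip_width: 0.0875
grip_force: 0.0
```

```bash
python3 -c "
from h import *
p=robot.camera('wrist'); tin(p)
q=robot.camera('top')
print([(t,np.round(d['xyz'],3),round(d['p'],2)) for t in ('pan_right_top','pan_left_top') for d in robot.tip_of(q,t)[:2]])
go(.4545,-.0725,.0245,-2)"
```

```text
[456.8 -70. ] [86.3 57.2] 86.6 (232, 141, 55, 78)
[('pan_right_top', array([ 0.62 , -0.034,  0.092]), 0.98), ('pan_right_top', array([ 0.459, -0.074, -0.005]), 0.4), ('pan_left_top', array([0.63 , 0.17 , 0.077]), 0.61)]
t 9.62 P [ 0.4539 -0.0714  0.177 ] yaw -1.8 tilt 0.01 q6 -0.37 F [1.  0.4 0.7] w 0.0872 gf 0.0
shift [ -1.1   0.6 152.5] turn z 0.2
```

Emit:
move_arm(series="-6.5 -4 35 0 0 1.6;-6.5 -4 70 0 0 1.6;-6.5 -4 100 0 0 1.6;-6.5 -4 125 0 0 1.6;-6.5 -4 142 0 0 1.6;-6.5 -4 149 0 0 1.6;-6.5 -4 152.5 0 0 1.6;-6.5 -4 152.5 0 0 1.6")

```text
time: 10.28
position: [0.4494, -0.0784, 0.0243]
tool_rot: [0.728, 0.685, -0.0, -0.0]
ft_force: [0.2, 0.8, -0.9]
grip_width: 0.087
grip_force: 0.0
```

Emit:
move_arm(series="0 0 0 0 0 0;0 0 0 0 0 0;0 0 0 0 0 0;0 0 0 0 0 0;0 0 0 0 0 0;0 0 0 0 0 0;0 0 0 0 0 0;0 0 0 0 0 0", jaw=0.5)

```text
time: 10.95
position: [0.4502, -0.0791, 0.0252]
tool_rot: [0.729, 0.685, 0.001, 0.001]
ft_force: [1.4, -0.3, 5.7]
grip_width: 0.0595
grip_force: 25.0
```

```bash
python3 -c "
from h import *
q=robot.camera('top')
print([(t,np.round(d['xyz'],3),round(d['p'],2)) for t in ('pan_right_top','pan_left_top') for d in robot.tip_of(q,t)[:1]])
go(.618,-.043,.17,-4)"
```

```text
[('pan_right_top', array([ 0.621, -0.034,  0.092]), 0.73), ('pan_left_top', array([0.63 , 0.168, 0.076]), 0.74)]
t 11.1 P [ 0.4502 -0.0791  0.0252] yaw -3.5 tilt 0.16 q6 -0.36 F [-0.2  0.2  6.4] w 0.0596 gf 25.0
shift [  46.2  165.6 -144.4] turn z 0.5
```

Emit:
move_arm(series="0 0 -10 0 0 0;0 0 -35 0 0 0;0 0 -70 0 0 0;0 0 -105 0 0 0;5 20 -135 0 0 0;15 55 -145 0 0 0;27 95 -145 0 0 0;37 130 -145 0 0 0")

```text
time: 11.77
position: [0.5827, -0.0491, 0.1717]
tool_rot: [0.729, 0.685, 0.001, 0.001]
ft_force: [-0.4, -1.0, -1.5]
grip_width: 0.0594
grip_force: 25.0
```

Emit:
move_arm(series="5 20 0 0 0 0;10 32 0 0 0 0;11 36 0 0 0 0;11 36 0 0 0 0;11 36 0 0 0 0;11 36 0 0 0 0")

```text
time: 12.27
position: [0.6159, -0.041, 0.1692]
tool_rot: [0.729, 0.685, -0.001, -0.001]
ft_force: [-0.2, -0.6, -2.6]
grip_width: 0.0595
grip_force: 25.0
```

```bash
python3 -c "
from h import *
o,P,r=st(); robot.camera('top')
go(.618,-.041,.118,-4)"
```

```text
t 12.32 P [ 0.6162 -0.0411  0.1694] yaw -3.6 tilt 0.13 q6 -0.18 F [-0.5 -0.1 -1.1] w 0.0595 gf 25.0
shift [ 0.2  1.9 51.4] turn z 0.4
```

Emit:
move_arm(series="0 2 14 0 0 0;0 2 26 0 0 0;0 2 36 0 0 0;0 2 42 0 0 0;0 2 46 0 0 0;0 2 48 0 0 0;0 2 50 0 0 0;0 2 51 0 0 0")

```text
time: 12.98
position: [0.6198, -0.0412, 0.1189]
tool_rot: [0.729, 0.685, -0.0, 0.0]
ft_force: [-1.1, -0.1, 0.9]
grip_width: 0.0593
grip_force: 25.0
```

Emit:
move_arm(series="0 0 0 0 0 0;0 0 0 0 0 0;0 0 1 0 0 0;0 0 2 0 0 0;0 0 2 0 0 0;0 0 2 0 0 0;0 0 2 0 0 0;0 0 2 0 0 0")

```text
time: 13.65
position: [0.6201, -0.0413, 0.1167]
tool_rot: [0.729, 0.685, 0.0, 0.0]
ft_force: [-1.0, -0.9, 0.8]
grip_width: 0.0592
grip_force: 25.0
```

```bash
python3 -c "
from h import *
for i in range(3): robot.camera('top'); print(np.round(robot.get_obs()['ft_force'],1))
p=snap('wrist','w3.png')
go(.618,-.041,.2,-4)"
```

```text
[-0.8 -1.8  0.7]
[ 0.3 -1.4  1.7]
[-0.3 -1.   1.9]
t 13.85 P [ 0.6202 -0.0413  0.1167] yaw -3.5 tilt 0.05 q6 -0.18 F [-0.6 -0.6  0.9] w 0.0592 gf 25.0
shift [  0.1  -2.1 -83.3] turn z 0.5
```

View pics/w3.png

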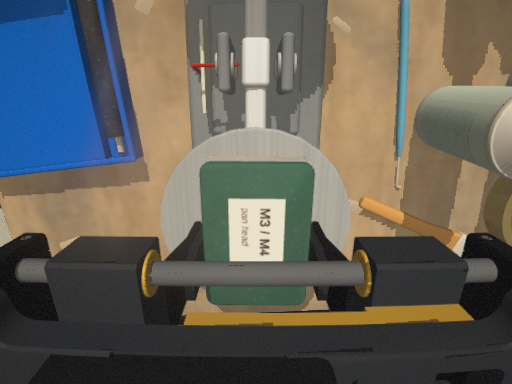

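The tin at (257,233) is resting on the right pan, whose disc is centred near (255,213). It may sit towards the near side, so I check the centring before releasing.

```bash
python3 - <<'E'
from h import *
p=robot.camera('wrist'); tin(p,zt=.118)
# pan edge points by eye: left, right, upper-left, upper-right, top
X=ray(p,[[162,213],[349,213],[184,152],[330,157],[255,128]],.092)[:,:2]
A=np.c_[2*X,np.ones(5)]; s=np.linalg.lstsq(A,(X**2).sum(1),rcond=None)[0]
print(s[:2],np.sqrt(s[2]+s[0]**2+s[1]**2))
E
```

```text
[618.6 -68.2] [12.9 58.3] 87.1 (207, 286, 99, 19)
[622.1 -15.9] [56.4 58.9] 86.4 (200, 162, 114, 99)
[ 0.62054184 -0.03153366] 0.060191362859338106
```

The tin and pan centres agree to within 2 mm, so I release, retract and let the balance settle.

Emit:
move_arm(series="0 0 0 0 0 0;0 0 0 0 0 0;0 0 0 0 0 0;0 0 0 0 0 0;0 0 0 0 0 0", jaw=0.95)

```text
time: 14.32
position: [0.6196, -0.0409, 0.1165]
tool_rot: [0.729, 0.685, -0.0, -0.0]
ft_force: [-1.3, 0.2, 0.8]
grip_width: 0.0806
grip_force: 0.5
```

Emit:
move_arm(series="0 0 -10 0 0 0;0 0 -30 0 0 0;0 0 -60 0 0 0;0 0 -90 0 0 0;0 0 -120 0 0 0;0 0 -130 0 0 0;0 0 -130 0 0 0;0 0 -130 0 0 0")

```text
time: 14.98
position: [0.6196, -0.041, 0.2467]
tool_rot: [0.729, 0.685, 0.0, 0.0]
ft_force: [0.1, -0.7, -0.2]
grip_width: 0.0827
grip_force: 0.0
```

Emit:
move_arm(series="-40 20 0 0 0 0;-80 40 0 0 0 0;-100 50 0 0 0 0;-100 50 0 0 0 0;-100 50 0 0 0 0;-100 50 0 0 0 0;-100 50 0 0 0 0;-100 50 0 0 0 0")

```text
time: 15.65
position: [0.6628, -0.1423, 0.2459]
tool_rot: [0.728, 0.686, -0.0, -0.001]
ft_force: [0.5, 0.6, 0.5]
grip_width: 0.083
grip_force: 0.0
```

```bash
python3 - <<'E'
from h import *
for i in range(8): robot.camera('top')
p=snap('scene','s4.png'); cv2.imwrite('pics/s4c.png',cv2.resize(p['img'][150:280,230:400,::-1],None,fx=4,fy=4))
q=robot.camera('top'); w=robot.camera('wrist')
for k in (p,q,w): print([(t,np.round(d['xyz'],3),round(d['p'],2)) for t in ('pan_right_top','pan_left_top','tin_a') for d in robot.tip_of(k,t)[:2]])
go(.631,.168,.2,-4)
E
```

```text
[('pan_right_top', array([ 0.618, -0.034,  0.093]), 0.94), ('pan_left_top', array([0.631, 0.168, 0.073]), 0.93), ('tin_a', array([ 0.623, -0.03 ,  0.092]), 0.94), ('tin_a', array([0.631, 0.166, 0.078]), 0.56)]
[('pan_right_top', array([ 0.618, -0.032,  0.093]), 0.89), ('pan_right_top', array([0.631, 0.26 , 0.002]), 0.71), ('pan_left_top', array([0.63 , 0.167, 0.075]), 0.75), ('tin_a', array([ 0.621, -0.033,  0.094]), 0.89), ('tin_a', array([0.631, 0.17 , 0.079]), 0.67)]
[('tin_a', array([ 0.622, -0.036,  0.094]), 0.9)]
t 16.65 P [ 0.6636 -0.144   0.2465] yaw -3.5 tilt 0.0 q6 -0.32 F [ 1.1 -1.  -0.1] w 0.0826 gf 0.0
shift [309.4 -51.8  46.5] turn z 0.5
```

View pics/s4c.png

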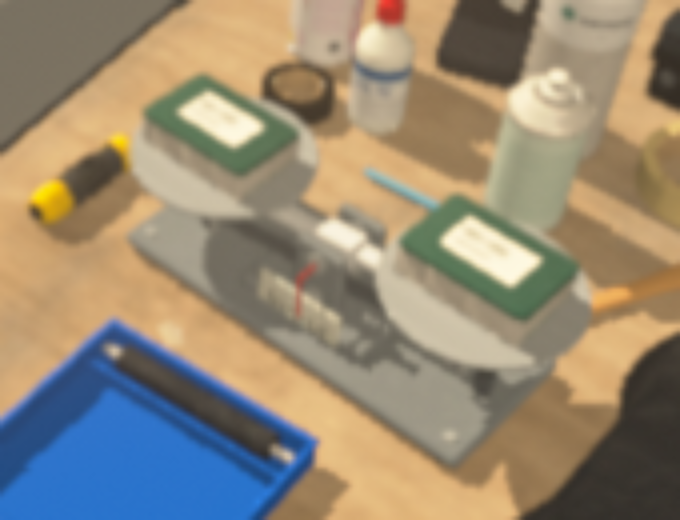

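Both tins lie flat, at (222,122) and (490,255) in the crop. The left pan is down (75 mm against 93 mm), so the left tin is the full one. Next I pick it up.

Emit:
move_arm(series="30 -5 0 0 0 0;68 -11 5 0 0 0;107 -18 10 0 0 0.5;146 -24 17 0 0 0.5;185 -31 25 0 0 0.5;224 -38 33 0 0 0.5;263 -44 41 0 0 0.5;295 -50 46 0 0 0.5", jaw=1)

```text
time: 17.32
position: [0.6309, 0.1563, 0.1998]
tool_rot: [0.731, 0.682, -0.0, -0.001]
ft_force: [0.6, -0.1, -0.9]
grip_width: 0.0875
grip_force: 0.0
```

Emit:
move_arm(series="14 -2 0 0 0 0;14 -2 0 0 0 0;14 -2 0 0 0 0;14 -2 0 0 0 0;14 -2 0 0 0 0")

```text
time: 17.73
position: [0.6317, 0.1657, 0.201]
tool_rot: [0.732, 0.681, 0.0, 0.001]
ft_force: [-0.3, -0.4, -0.3]
grip_width: 0.0869
grip_force: 0.0
```

```bash
python3 -c "
from h import *
p=robot.camera('wrist'); tin(p,zt=.101)
go(.631,.168,.1005,-4)"
```

```text
[631.3 168.4] [86.5 58.2] 85.8 (222, 147, 67, 92)
t 17.78 P [0.6316 0.1657 0.2009] yaw -4.2 tilt 0.05 q6 0.16 F [ 0.2 -1.   0.7] w 0.0866 gf 0.0
shift [  2.3  -0.8 100.4] turn z -0.2
```

Emit:
move_arm(series="2.5 0 25 0 0 0;2.5 0 50 0 0 0;2.5 0 70 0 0 0;2.5 0 84 0 0 0;2.5 0 94 0 0 0;2.5 0 99 0 0 0;2.5 0 100 0 0 0;2.5 0 100 0 0 0")

```text
time: 18.45
position: [0.6316, 0.1696, 0.1009]
tool_rot: [0.732, 0.681, 0.0, 0.0]
ft_force: [-0.2, 0.6, -0.8]
grip_width: 0.0869
grip_force: 0.0
```

Emit:
move_arm(series="0 0 0 0 0 0;0 0 0 0 0 0;0 0 0 0 0 0;0 0 0 0 0 0;0 0 0 0 0 0;0 0 0 0 0 0;0 0 0 0 0 0;0 0 0 0 0 0", jaw=0.5)

```text
time: 19.12
position: [0.6313, 0.1703, 0.1009]
tool_rot: [0.732, 0.682, 0.0, 0.0]
ft_force: [0.1, 0.4, 2.3]
grip_width: 0.0595
grip_force: 25.0
```

Emit:
move_arm(series="0 0 -4 0 0 0;0 0 -10 0 0 0;0 0 -18 0 0 0;0 0 -28 0 0 0;0 0 -40 0 0 0;0 0 -55 0 0 0;0 0 -70 0 0 0;0 0 -70 0 0 0")

```text
time: 19.78
position: [0.6335, 0.1705, 0.1751]
tool_rot: [0.732, 0.682, 0.003, 0.002]
ft_force: [1.6, -0.5, -2.2]
grip_width: 0.0591
grip_force: 25.0
```

```bash
python3 -c "
from h import *
for i in range(4): q=robot.camera('top')
print([(t,np.round(d['xyz'],3),round(d['p'],2)) for t in ('pan_right_top','kit_tray','tin_pocket') for d in robot.tip_of(q,t)[:1]])
go(.4195,.0735,.17,2.4)"
```

```text
[('pan_right_top', array([ 0.62 , -0.033,  0.072]), 0.79), ('kit_tray', array([ 0.437,  0.07 , -0.001]), 0.65)]
t 20.13 P [0.6303 0.17   0.1695] yaw -4.0 tilt 0.13 q6 0.16 F [-0.1 -0.5 -4.1] w 0.0595 gf 25.0
shift [-1.111e+02 -2.035e+02 -1.000e-01] turn z -6.4
```

Emit:
move_arm(series="-10 -18 0 0 0 0;-26 -48 0 0 0 -1;-44 -80 0 0 0 -2;-61 -112 0 0 0 -3;-78 -144 0 0 0 -4;-95 -175 0 0 0 -5;-106 -193 0 0 0 -6;-110 -202 0 0 0 -6.4")

```text
time: 20.8
position: [0.4175, 0.0741, 0.1701]
tool_rot: [0.692, 0.721, -0.002, -0.002]
ft_force: [-0.9, 0.4, -2.6]
grip_width: 0.0594
grip_force: 25.0
```

Emit:
move_arm(series="0 0 15 0 0 0;0 0 30 0 0 0;0 0 45 0 0 0;0 0 60 0 0 0;0 0 60 0 0 0;0 0 60 0 0 0")

```text
time: 21.3
position: [0.4225, 0.0747, 0.1101]
tool_rot: [0.692, 0.721, -0.0, -0.0]
ft_force: [-0.1, 0.3, -2.1]
grip_width: 0.0596
grip_force: 25.0
```

```bash
python3 -c "
from h import *
p=snap('wrist','w5.png'); go(.4215,.0735,.0285,2.4)
print(px(p,[[.4215,.0725,.003],[.36,.0,.022]]))"
```

```text
t 21.35 P [0.4228 0.0747 0.1106] yaw 2.4 tilt 0.04 q6 -0.13 F [ 0.  -0.1 -1.7] w 0.0594 gf 25.0
shift [-1.2 -1.4 82.1] turn z -0.0
[[254.73890553 197.4448651 ]
 [187.02365528 273.54758865]]
```

View pics/w5.png

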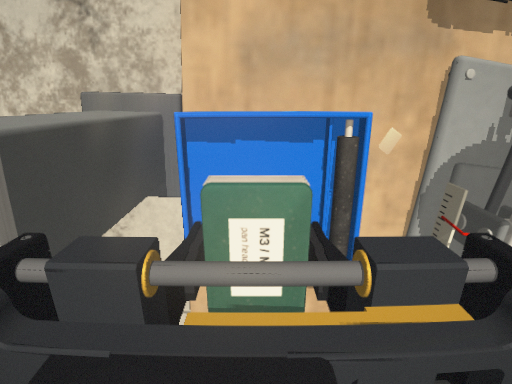

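The tin at (257,245) is above the tray, whose far rim runs from (176,113) to (371,113), with the divider near column 330. I compute the tray pose from these points.

```bash
python3 -c "
from h import *
p=robot.camera('wrist')
X=ray(p,[[176,113],[371,113],[183,225],[359,230]],.022)[:,:2]; print(X.round(4))
m=(X[0]+X[1])/2; a=np.arctan2(*(X[1]-X[0])[::-1]); print(np.linalg.norm(X[1]-X[0]),np.degrees(a)); ex=np.array([np.cos(a),np.sin(a)]); ey=np.array([-ex[1],ex[0]])
print('centre',m-ey*.0765,'pocket',m-ey*.0765-ex*.0145)
"
```

```text
[[0.3565 0.147 ]
 [0.5119 0.1536]
 [0.3587 0.0501]
 [0.5172 0.0514]]
0.1555285338682463 2.414247507637542
centre [0.43741241 0.07386442] pocket [0.42292528 0.07325362]
```

Emit:
move_arm(series="0 0 20 0 0 0;0 0 40 0 0 0;0 0 56 0 0 0;0 0 66 0 0 0;0 0 73 0 0 0;0 0 77 0 0 0;0 0 80 0 0 0;0 0 81 0 0 0")

```text
time: 22.07
position: [0.4224, 0.0746, 0.0297]
tool_rot: [0.692, 0.722, 0.0, 0.0]
ft_force: [-0.5, 0.5, -2.5]
grip_width: 0.0593
grip_force: 25.0
```

Emit:
move_arm(series="0 0 0 0 0 0;0 0 0 0 0 0;0 0 0.5 0 0 0;0 0 1 0 0 0;0 0 1 0 0 0")

```text
time: 22.48
position: [0.4221, 0.0746, 0.029]
tool_rot: [0.692, 0.722, 0.0, 0.0]
ft_force: [0.3, -0.3, -0.2]
grip_width: 0.0596
grip_force: 25.0
```

Force has dropped from −2.5 N to −0.2 N, so the tin is on the tray floor. I open partially, because of the pocket walls, and retract.

Emit:
move_arm(series="0 0 0 0 0 0;0 0 0 0 0 0;0 0 0 0 0 0;0 0 0 0 0 0;0 0 0 0 0 0", jaw=0.83)

```text
time: 22.9
position: [0.4218, 0.0746, 0.0286]
tool_rot: [0.692, 0.722, -0.0, 0.0]
ft_force: [0.2, 0.4, -0.3]
grip_width: 0.0719
grip_force: 0.0
```

Emit:
move_arm(series="0 0 -8 0 0 0;0 0 -25 0 0 0;0 0 -55 0 0 0;0 0 -90 0 0 0;0 0 -125 0 0 0;0 0 -160 0 0 0;0 0 -180 0 0 0;0 0 -180 0 0 0")

```text
time: 23.57
position: [0.4242, 0.0746, 0.2131]
tool_rot: [0.692, 0.722, 0.003, 0.004]
ft_force: [0.4, -0.3, 0.0]
grip_width: 0.0722
grip_force: 0.0
```

```bash
python3 - <<'E'
from h import *
w=robot.camera('wrist'); tin(w,zt=.029)
for i in range(6): robot.camera('top')
p=snap('scene','s6.png'); cv2.imwrite('pics/s6c.png',cv2.resize(p['img'][140:320,180:400,::-1],None,fx=3,fy=3))
for t in ('pan_right_top','tin_a','roller','screwdriver','black_tape','blue_pick'): print(t,[(np.round(d['xyz'],3),round(d['p'],2)) for d in robot.tip_of(p,t)[:2]])
E
```

```text
[422.1  72.5] [58.7 86.3] 2.2 (227, 140, 51, 71)
pan_right_top [(array([ 0.616, -0.033,  0.075]), 0.68), (array([ 0.622, -0.031,  0.073]), 0.6)]
tin_a [(array([0.421, 0.073, 0.005]), 0.82), (array([ 0.622, -0.029,  0.074]), 0.71)]
roller [(array([0.503, 0.08 , 0.003]), 0.67)]
screwdriver []
black_tape [(array([0.78 , 0.208, 0.   ]), 0.43)]
blue_pick [(array([0.748, 0.04 , 0.004]), 0.64)]
```

View pics/s6c.png

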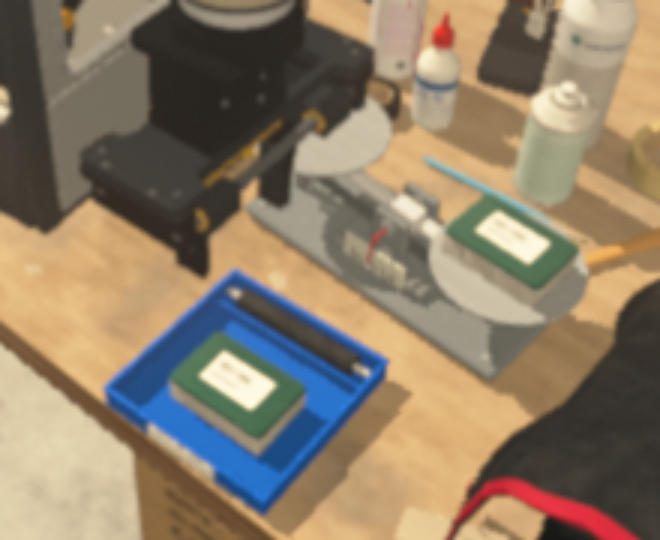

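The full tin lies flat in the pocket at (237,392), the roller is still in place, and the lighter tin sits on the right pan at (512,240). I hand in.

```bash
python3 -c "
from rig import robot
print(robot.hand_in())"
```

```text
the job is handed in; nothing more can be done
None
```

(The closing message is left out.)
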